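Lengthen a ladder leg by one hole and hold the lock pin home

TASK

Lengthen the ladder leg on the board by one hole: first slide the stop collar along the tube, away from the sliding section, until it meets the end block, then pull the lock plunger up, slide the section to the very next hole towards the collar, and push the pin fully home in that hole. The pin springs part of the way up again when let go, so finish while still holding the plunger knob pushed right down, and do not let go. Leave the collar against the end block, and do not disturb the loose things lying about.

Things in the scene. Friction and masses are not known exactly. Their poses are not given: they have to be found in the camera images.
- ladder_leg: Fixed plywood board 370x110x12 mm carrying a level bare square tube, 30x30 mm, between two dark steel end blocks (tops 76 mm above the bench, inner faces at x = -135 and +130 mm). Origin: centre of the board's underside, on the bench; x runs along the tube in the lengthening direction (from section to collar), z up. Tube axis at y = 0, z = 52 mm.
- section (a joint): Travel of the section along the tube, m: 0 at the starting hole, 0.050 at the next, growing along the leg's +x. A grey square sleeve 80 mm long, 44x44 mm, its top 74 mm above the bench, with the plunger at its middle and a round rung stub on the leg's -y side (72 mm long from the tube axis). Friction about 2.5 N; the pin has 2 mm of play either way in a hole.
- plunger (a joint): Lift of the lock plunger, m, straight up: 0 = pin fully home, 0.004 = where its spring leaves it in a hole, 0.012 = pin tip just clear of the hole, 0.020 = upper limit. Spring 600 N/m: about 2.4 N presses it from rest to home, about 7 N holds it at 0.016. Let go between holes, the pin rubs on the tube.
- knob_mid (a point): Middle of the plunger's knob, an upright dark steel cylinder 26 mm in diameter, 24 mm tall, to be gripped on its sides; this point is 110 mm above the bench when the pin is home, 114 mm at rest, and moves with section and plunger. Below it is a thinner housing, 20 mm in diameter, up to 94 mm above the bench.
- stop_collar (a joint): Travel of the stop collar along the tube, in m: 0.088 when it meets the end block on the leg's +x side; grows along the leg's +x. It starts between 0.008 and 0.028, where it bars the section from the next hole. It stays where it is left (about 4 N of friction).
- tab_mid (a point): Grip point, 100 mm above the bench, on the centre line of the stop collar's upright tab: a dark steel block 24 mm along the tube, 16 mm across it, standing from 74 to 117 mm above the bench on the collar, a dark square ring 24 mm long, 44x44 mm, around the tube.
- bearing: Loose ball bearing, 47 mm in diameter, 14 mm high, beside the board on the leg's -y side. To be left alone. Origin: centre of its underside.
- coupling: Loose rusty tube coupling, 50 mm in diameter, 42 mm high, beside the board on the leg's +y side. To be left alone. Origin: centre of its underside.
- next_hole (a point): Mouth of the hole to which the section goes, in the tube's top face, 67 mm above the bench. Round holes of 12 mm diameter lie 50 mm apart in the tube's top, at x = -80, -30, 20, 70 and 120 mm of the leg's frame; the pin starts in the one at -30 (hidden under the section), the next one is at 20.
- chisel: Loose cold chisel, 170 mm long, 16 mm wide, 14 mm high, lying beside the board on the leg's -y side. To be left alone. Origin: centre of its underside.

How it is judged:
By the outcome, as a careful person would: the job done as asked, in the order asked, and still so for the second after the job is handed in, while the arm keeps its last pose, push and grip.
It also fails if it takes over 45 s, if anything falls off the work surface, if the arm or the gripper's body presses on something with over 40 N, if the wrist force passes 120 N, or if a joint passes its speed limit or range.

ROBOT

A 6-joint arm with a two-finger parallel gripper is mounted at the origin on a cart in front of the work surface, level with it; the furniture and walls round the work are solid. World frame = base frame: x ahead of the robot, y to its left, z up, the work surface at z = 0. Lengths are in mm, angles in rad, forces in N, time in s.
With the tool pointing down it reaches from about 325 to 850 mm from the base axis. Payload 15.5 kg.
Tool frame: the origin (TCP) lies at the very end of the fingers, on their centre line; the grasp point (between the pads) lies 19 mm behind it (robot.pinch_z is the distance from the TCP to the grasp point, in mm); z points along the fingers, y is the direction in which the jaws open and shut (so a half turn about z gives the same grasp; the last joint's range is limited). The gripper opens to 91 mm and grips with 3 to 60 N. Pads are 32 mm wide; open, the fingers measure 118 mm over their backs; the gripper's body (76 mm by 178 mm) begins 60 mm behind the grasp point.
Start: joints at [-1.234, 0.494, 1.345, -0, 1.302, -0.096], TCP at [261.568, -567.634, 213.915] pointing down, gripper open.
Joint ranges: [-2.91, 2.91], [-0.82, 2.16], [0.22, 2.67], [-1.22, 4.37], [0.12, 2.79], [-3.08, 3.08]. Speed limits (rad/s): [1.89, 1.89, 2.57, 3.01, 3.01, 3.01].

INTERFACE

Orientations are given as a rotation vector (axis times angle).
In Python, from workcell import robot, camera gives the robot as it stands.
- The arm moves only by the tool arm_command, never from a script. Its arguments are lists of equal length, an entry for each row: "linear": the shift along the tool's x, y, z in units of 50 mm (1.0 is 50 mm), a list of three; "twist": the turn, a rotation vector about the tool's x, y, z in units of 6 degrees (1.0 is 6 degrees), a list of three; "claw": the closure in counts, from 0 (fully open) to 255 (shut). A call has 1 to 5 rows; each row is the pose to reach, as a shift and turn from the pose measured when the call began, along the tool's axes at that moment; what a row does not reach only later rows make up. A row lasts 1/8 s, in which the tool goes at most 62.5 mm and 10.7 degrees, less where a joint would pass 70% of its speed; a pose out of reach is approached as far as the arm can. A call with a gripper value outside its range is refused whole. The fingers move at their own pace and stop on an object; "newtons" is the grip in N (left out, the last holds). Time passes only in rows, so rows that repeat a pose let the fingers close. It gives the time, the measured TCP pose, the force and the opening at its end, in the units of the state.
- robot.observe(): the state, without advancing time (a new reading comes with each control period).
- camera(name): name is "side" or "top"; returns a dict with "color" (384x512x3 uint8, blue, green, red), "z_map" (384x512 float32, mm along the optical axis (not along the pixel's ray), 0 where there is no reading), "K" (3x3 intrinsics, pixels), "origin" and "rotation" of the camera in the world. Camera axes: x right, y down, z forward; pixel columns grow to the right and rows downward; lengths in mm; the calibration is good to about 2 mm. A picture is of the moment at which its call begins.
- robot.close_job(): hands the job in, once; it reports no verdict.
The state is a dict: "time_s": time; "joint_positions": joint angles; "joint_vel": joint speeds; "tau": joint torques, N m; "tool_pos": TCP position; "ee_rot": TCP orientation; "contact_force": force on the tool from outside, world axes, zero at the start; "wrist_torque": the same for the moment, N m; "grip_width": finger opening in mm.
Only numpy, scipy, OpenCV 4.12 (cv2) and the standard library are available. Lean on these libraries where they do the work, as an engineer would, in place of code of your own. Each camera call takes 0.05 s, during which the arm holds its last target.

## Working session

There is one attempt and no reset: what is moved stays moved. The work goes in short steps, Python scripts to look and compute and a tool call to move; the robot and the scene stay as the last step left them, time stands still between calls to the robot, and variables do not carry over. Pictures are saved under pics/ and viewed, and the job is handed in when it is done.

Besides the shell and the picture viewer there is one more tool, called after "Request:" as name(argument=value, ...) on one line, values as JSON. arm_command: Moves the arm, as the interface text tells. Its arguments: {"type":"object","properties":{"linear":{"type":"array","items":{"type":"array","items":{"type":"number"}}},"twist":{"type":"array","items":{"type":"array","items":{"type":"number"}}},"claw":{"type":"array","items":{"type":"number"}},"newtons":{"type":"number"}},"required":["linear","twist","claw"]}

```bash
ls; mkdir -p pics
python3 - <<'E'
from workcell import robot,camera
import cv2
print(robot.observe())
for n in("side","top"):
    c=camera(n); cv2.imwrite(f"pics/{n}0.png",c["color"]); print(n,c["K"],c["origin"],c["rotation"])
E
```

```text
pics
{'time_s': 0.0, 'joint_positions': array([-1.23449735e+00,  4.94214873e-01,  1.34613458e+00,  1.78948830e-05,
        1.30248329e+00, -9.54618156e-02]), 'joint_vel': array([-0.0017947 , -0.00024175,  0.00010553,  0.00115041,  0.00148461,
        0.00181548]), 'tau': array([-2.46166041e-03, -8.78813338e+01, -3.81859303e+01,  7.03679770e-02,
        5.33095782e-02, -5.32993818e-05]), 'tool_pos': array([ 261.44902977, -567.2717363 ,  213.31738958]), 'ee_rot': array([-3.06746762e+00, -6.72681169e-01,  2.07016150e-04]), 'contact_force': array([ 0.10362972, -0.88699146, -0.20836052]), 'wrist_torque': array([-0.05945173,  0.01484862, -0.03531292]), 'grip_width': 91.20046055198452}
side [[497.69087682   0.         260.23956247]
 [  0.         497.69087682 187.49332436]
 [  0.           0.           1.        ]] [ 291.36982179 1078.07991341  546.01804077] [-0.2731653   2.49316684 -1.65513189]
top [[353.7966763    0.         257.43077061]
 [  0.         353.7966763  186.87391063]
 [  0.           0.           1.        ]] [ 4.23693896e+02 -1.84641057e-01  9.53550894e+02] [-2.1227692   2.17604233 -0.09525959]
```

View pics/side0.png

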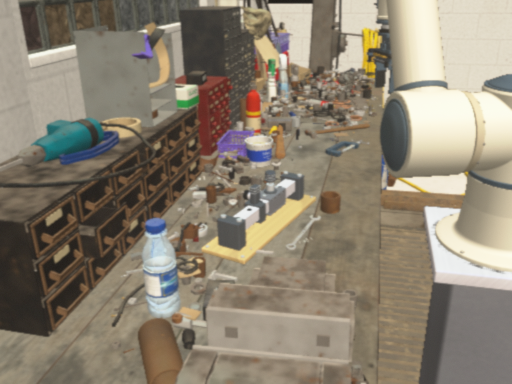

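View pics/top0.png

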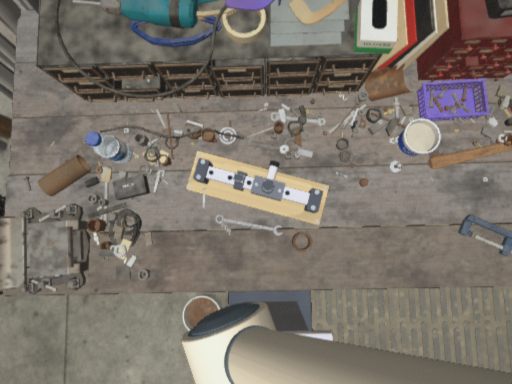

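The board sits at about (258,187) in the top view. The section with its plunger is at (268,187), the rung stub points up at (273,168), and the collar tab is at about (240,180). So leg +x runs towards image left, which is world +y. I'll zoom in and measure next.

```bash
cat > h.py <<'E'
import numpy as np,cv2
from workcell import robot,camera
from scipy.spatial.transform import Rotation as R
def cloud(c):
    z=c["z_map"];K=c["K"];v,u=np.indices(z.shape)
    P=np.stack([(u-K[0,2])/K[0,0]*z,(v-K[1,2])/K[1,1]*z,z],-1)
    W=P@R.from_rotvec(c["rotation"]).as_matrix().T+c["origin"]
    W[z==0]=np.nan
    return W
def proj(c,p):
    Q=(np.atleast_2d(p)-c["origin"])@R.from_rotvec(c["rotation"]).as_matrix()
    return np.stack([Q[:,0]/Q[:,2]*c["K"][0,0]+c["K"][0,2],Q[:,1]/Q[:,2]*c["K"][1,1]+c["K"][1,2]],-1)
def crop(c,x0,y0,x1,y1,s,name):
    cv2.imwrite(name,cv2.resize(c["color"][y0:y1,x0:x1],None,fx=s,fy=s,interpolation=cv2.INTER_CUBIC))
E
python3 - <<'E'
from h import *
c=camera("top");crop(c,180,140,340,240,5,"pics/t1.png")
s=camera("side");crop(s,190,150,350,270,5,"pics/s1.png")
for n,c in(("top",c),("side",s)):
    W=cloud(c)
    print(n, W.shape)
    pts=[(268,187),(240,180),(203,164),(315,201),(250,183),(273,168),(310,188),(220,200)] if n=="top" else []
    for u,v in pts: print(u,v,W[v,u].round(1))
    hsv=cv2.cvtColor(c["color"],cv2.COLOR_BGR2HSV)
    box=(W[...,0]>250)&(W[...,0]<650)&(abs(W[...,1])<300)
    m=box&(W[...,2]>5)&(W[...,2]<20)&(hsv[...,0]>12)&(hsv[...,0]<30)&(hsv[...,1]>80)&(hsv[...,2]>120)
    m=cv2.morphologyEx(m.astype(np.uint8),cv2.MORPH_OPEN,np.ones((2,2)))
    k,l,st,_=cv2.connectedComponentsWithStats(m)
    q=W[l>0] ; print(len(q),np.nanmean(q,0))
    r=cv2.minAreaRect(q[:,:2].astype(np.float32));print(r, "z",np.median(q[:,2]))
    hi=box&(W[...,2]>90)
    for p in W[hi].round(0)[:40:3]: print(p)
E
```

```text
top (384, 512, 3)
268 187 [518.6  -4.2 126.7]
240 180 [538.1  62.1 118.5]
203 164 [586.9 157.9  77.8]
315 201 [ 486.3 -119.4   78.5]
250 183 [536.7  40.7  68.1]
273 168 [574.5 -18.5  61.8]
310 188 [ 526.  -116.4   13.5]
220 200 [501.3 126.4  -1.5]
71 [513.40294298 -55.60034108  12.31640422]
((510.4657897949219, -47.614837646484375), (225.42947387695312, 104.0750732421875), 72.05860900878906) z 12.439616405736729
[556.  76. 116.]
[556.  69. 115.]
[553.  72. 116.]
[553.  64. 116.]
[551.  74. 116.]
[551.  67. 116.]
[550.  60. 118.]
[548.  76. 116.]
[548.  69. 118.]
[548.  62. 117.]
[548.  55. 117.]
[546.  76. 117.]
[546.  69. 115.]
[545.  62. 119.]
side (384, 512, 3)
1918 [518.00696517  79.52062915   9.95220294]
((490.43267822265625, 43.162750244140625), (392.08111572265625, 102.6831283569336), 60.58063888549805) z nan
[284. -43. 502.]
[276. -26. 503.]
[271. -22. 503.]
[265. -17. 503.]
[259. -12. 503.]
[253. -10. 503.]
[282. -41. 500.]
[276. -29. 501.]
[270. -20. 501.]
[265. -14. 501.]
[259. -13. 502.]
[253.  -9. 502.]
[282. -41. 499.]
[276. -29. 499.]
```

```bash
sleep 0
```

```text
(no output)
```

View pics/t1.png

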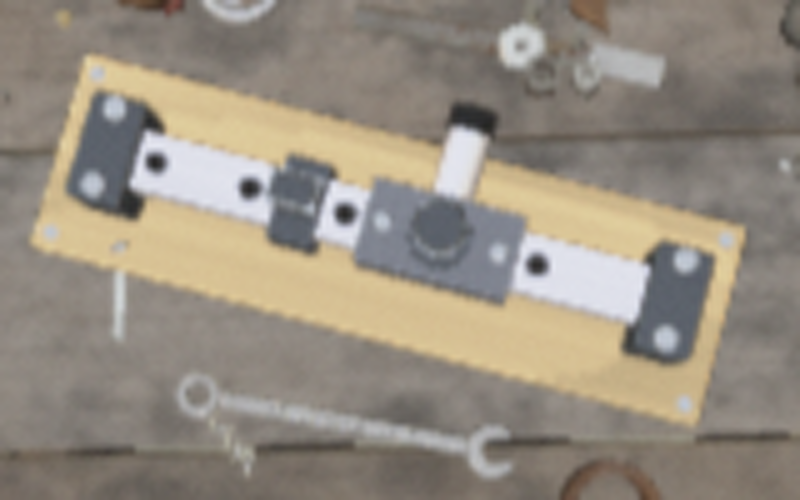

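View pics/s1.png

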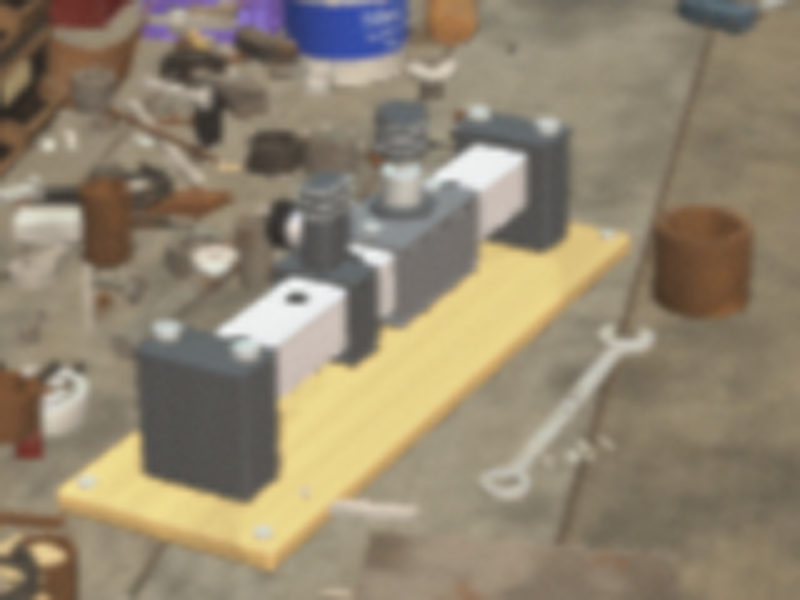

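Run:
```python
from h import *
from scipy.optimize import minimize
c=camera("top");W=cloud(c)
g=cv2.cvtColor(c["color"],cv2.COLOR_BGR2HSV)
V,U=np.indices(g.shape[:2])
win=(U>180)&(U<340)&(V>140)&(V<235)
z=W[...,2]
# board: height band and whole thing above 6 within region -> silhouette
m=(win&(z>7)&(z<17)&(g[...,1]>60)).astype(np.uint8)
k,l,st,ce=cv2.connectedComponentsWithStats(m)
for i in range(1,k):
    if st[i,4]>50: print(st[i],W[l==i].mean(0).round(1))
i=[i for i in range(1,k) if st[i,4]>50]
q=W[np.isin(l,i)]
print(cv2.minAreaRect(q[:,:2].astype(np.float32)))
for lo,hi in((108,122),(122,135)):
    mm=(win&(z>lo)&(z<hi)).astype(np.uint8)
    k,l,st,ce=cv2.connectedComponentsWithStats(mm)
    for i in range(1,k):
        if st[i,4]>8:
            a=W[l==i]; print(lo,st[i],a.mean(0).round(1),cv2.minAreaRect(a[:,:2].astype(np.float32)))
mm=(win&(z>70)&(z<82)).astype(np.uint8)
k,l,st,ce=cv2.connectedComponentsWithStats(mm)
for i in range(1,k):
    if st[i,4]>8:
        a=W[l==i]; print("blk",st[i],a.mean(0).round(1),cv2.minAreaRect(a[:,:2].astype(np.float32)))
```

```text
[ 186  151  143   74 3159] [528.2  24.2  12.8]
((533.8842163085938, 24.983734130859375), (369.2485046386719, 110.06230163574219), 73.39126586914062)
108 [233 173  11   9  73] [545.8  66.6 116.6] ((546.2825927734375, 66.82941436767578), (24.672283172607422, 16.428606033325195), 70.06763458251953)
122 [263 179  11  11  91] [524.7  -3.4 126.4] ((524.7638549804688, -3.1144180297851562), (23.617422103881836, 23.548507690429688), 45.02798080444336)
blk [193 158  17  23 246] [573.9 162.9  76.9] ((574.6388549804688, 162.8731231689453), (32.8874397277832, 55.422786712646484), 72.7175064086914)
blk [237 170  10   8  34] [562.1  60.7  74.8] ((562.3768920898438, 60.29098892211914), (25.097368240356445, 12.080802917480469), 54.95870590209961)
blk [251 175  35  25 463] [523.8  -3.5  75.1] ((525.36767578125, -3.139453887939453), (83.90536499023438, 43.97312927246094), 73.1164321899414)
blk [233 180  11   9  61] [532.5  71.2  74.3] ((533.2428588867188, 72.72898864746094), (27.977317810058594, 15.533649444580078), 70.78174591064453)
blk [306 188  17  24 263] [ 490.8 -117.9   76.6] ((490.7480163574219, -117.86640930175781), (31.80988883972168, 55.9693489074707), 70.95064544677734)
```

The measurements agree with each other:
- **Board:** centre (533.9, 25.0), yaw 73.4°.
- **Knob:** leg x = -30, as expected.
- **Collar tab:** leg x ≈ 43.6, y ≈ 0, so it has to travel 74 mm to x = 118.

I'll use jaws across the tube, with tool x along leg +x.

```bash
cat >> h.py <<'E'
YAW=np.deg2rad(73.4);EX=np.array([np.cos(YAW),np.sin(YAW),0]);EY=np.array([-EX[1],EX[0],0]);O=np.array([533.9,25.0,0])
RT=R.from_matrix(np.stack([EX,-EY,[0,0,-1]],1))
def leg(p): d=np.asarray(p)-O; return np.array([d@EX,d@EY,d[2]])
def st():
    s=robot.observe(); Rm=R.from_rotvec(s["ee_rot"]);f=s["contact_force"]
    print("t",round(s["time_s"],2),"legTCP",leg(s["tool_pos"]).round(1),"rot err deg",np.rad2deg((Rm.inv()*RT).as_rotvec()).round(1),"F leg",np.array([f@EX,f@EY,f[2]]).round(1),"w",round(s["grip_width"],1),"q",s["joint_positions"].round(2))
    return s
def tgt(x,y,z):
    s=st();Rm=R.from_rotvec(s["ee_rot"])
    p=O+x*EX+y*EY+np.array([0,0,z])
    print("linear",(Rm.inv().apply(p-s["tool_pos"])/50).round(3),"twist",(np.rad2deg((Rm.inv()*RT).as_rotvec())/6).round(2))
E
python3 -c "
from h import *
tgt(43.6,0,160)"
```

```text
t 0.25 legTCP [-645.6   91.8  213.7] rot err deg [ -0.   -0.  -48.7] F leg [ 0.7 -0.1  0.1] w 91.2 q [-1.23  0.49  1.35  0.    1.3  -0.1 ]
linear [10.483 -9.136  1.079] twist [-0.01 -0.   -8.11]
```

Request:
arm_command(linear=[[0.9,-0.8,0],[1.75,-1.5,0],[2.6,-2.3,0],[3.5,-3.05,0],[4.4,-3.8,0]], twist=[[0,0,-1],[0,0,-2],[0,0,-3],[0,0,-4],[0,0,-5]], claw=[0,0,0,0,0], newtons=40)

```text
time_s: 0.88
tool_pos: [382.3, -301.2, 213.9]
ee_rot: [-2.787, -1.448, -0.0]
contact_force: [0.5, -0.5, -0.9]
grip_width: 91.1
```

```bash
python3 -c "
from h import *
tgt(43.6,0,160)"
```

```text
t 0.88 legTCP [-355.9   52.1  213.9] rot err deg [ -0.   -0.  -18.5] F leg [-0.3 -0.6 -0.9] w 91.1 q [-0.79  0.3   1.68  0.    1.16 -0.18]
linear [ 7.908 -1.545  1.08 ] twist [-0.   -0.   -3.08]
```

Request:
arm_command(linear=[[1.2,-0.2,0],[2.4,-0.4,0],[3.6,-0.6,0],[4.8,-0.9,0],[6,-1.1,0.2]], twist=[[0,0,-1],[0,0,-2],[0,0,-3.08],[0,0,-3.08],[0,0,-3.08]], claw=[0,0,0,0,0])

```text
time_s: 1.5
tool_pos: [510.6, -22.1, 204.5]
ee_rot: [2.518, 1.877, 0.002]
contact_force: [1.1, -1.1, 0.3]
grip_width: 90.9
```

```bash
python3 -c "
from h import *
tgt(43.6,0,160)"
```

```text
t 1.5 legTCP [-51.8   8.9 204.5] rot err deg [ 0.1 -0.   0. ] F leg [-0.7 -1.4  0.3] w 90.9 q [-0.16  0.34  1.64  0.    1.16  0.13]
linear [1.907 0.176 0.892] twist [ 0.02 -0.    0.  ]
```

Request:
arm_command(linear=[[0.8,0.08,0.2],[1.6,0.16,0.6],[1.91,0.18,0.9],[1.91,0.18,0.9],[1.91,0.18,0.9]], twist=[[0,0,0],[0,0,0],[0,0,0],[0,0,0],[0,0,0]], claw=[0,0,0,0,0])

```text
time_s: 2.12
tool_pos: [546.5, 65.9, 160.0]
ee_rot: [2.518, 1.876, 0.002]
contact_force: [-0.2, -0.1, 0.6]
grip_width: 91.2
```

Run:
```python
from h import *
tgt(43.6,0,82)
c=camera("side");crop(c,190,130,350,250,5,"pics/s2.png")
```

```text
t 2.12 legTCP [ 42.8  -0.3 160. ] rot err deg [ 0.1 -0.  -0. ] F leg [-0.2  0.2  0.6] w 91.2 q [ 0.01  0.45  1.6  -0.    1.09  0.3 ]
linear [ 0.015 -0.01   1.56 ] twist [ 0.02 -0.   -0.01]
```

View pics/s2.png

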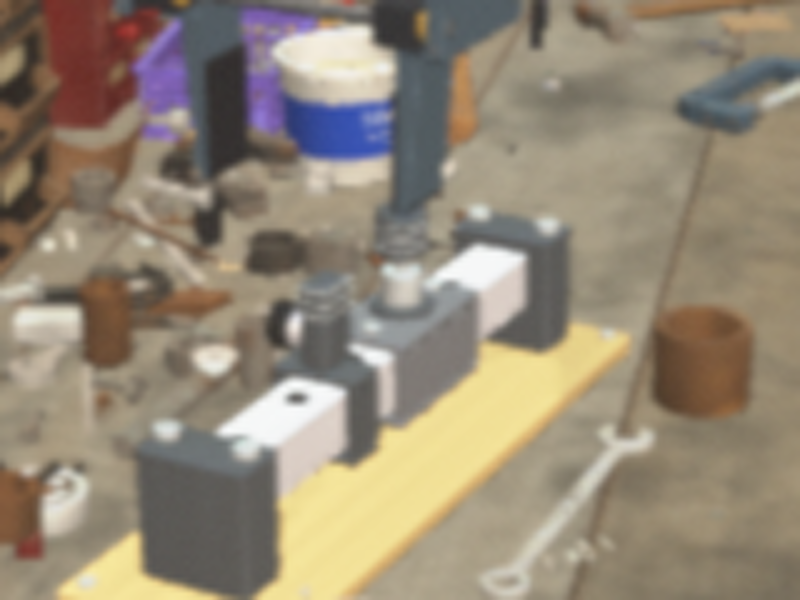

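The fingers straddle the tab, which is at about (328,300) in the crop, and the jaws are open across the tube. I'll lower onto it and close.

Request:
arm_command(linear=[[0.01,0,0.6],[0.01,0,1.2],[0.01,0,1.52],[0.01,0,1.52],[0.01,0,1.52]], twist=[[0,0,0],[0,0,0],[0,0,0],[0,0,0],[0,0,0]], claw=[0,0,0,255,255], newtons=30)

```text
time_s: 2.8
tool_pos: [547.6, 66.1, 85.2]
ee_rot: [2.518, 1.875, 0.005]
contact_force: [-0.1, -0.5, -0.2]
grip_width: 74.0
```

Request:
arm_command(linear=[[0,0,0],[0,0,0],[0,0,0]], twist=[[0,0,0],[0,0,0],[0,0,0]], claw=[255,255,255])

```text
time_s: 3.18
tool_pos: [547.7, 66.1, 85.5]
ee_rot: [2.518, 1.874, 0.005]
contact_force: [-0.1, 0.1, 0.6]
grip_width: 44.2
```

Run:
```python
from h import *
tgt(118,0,84)
```

```text
t 3.17 legTCP [43.3 -1.5 85.5] rot err deg [ 0.2 -0.1 -0.1] F leg [0.1 0.1 0.6] w 44.2 q [ 0.01  0.55  1.67 -0.    0.92  0.3 ]
linear [ 1.494 -0.032  0.031] twist [ 0.04 -0.01 -0.01]
```

Request:
arm_command(linear=[[0,-0.03,0.02],[0,-0.03,0.02],[0,-0.03,0.02],[0,-0.03,0.02],[0,-0.03,0.02]], twist=[[0,0,0],[0,0,0],[0,0,0],[0,0,0],[0,0,0]], claw=[255,255,255,255,255])

```text
time_s: 3.8
tool_pos: [544.5, 67.0, 84.3]
ee_rot: [2.52, 1.876, 0.002]
contact_force: [-8.9, 3.8, 7.1]
grip_width: 16.0
```

Run:
```python
from h import *
tgt(118,0,84)
```

```text
t 3.8 legTCP [43.2  1.8 84.3] rot err deg [ 0.  -0.  -0.1] F leg [1.1 9.6 7.1] w 16.0 q [0.01 0.55 1.68 0.   0.91 0.3 ]
linear [1.495 0.035 0.008] twist [ 0.01 -0.01 -0.01]
```

Width 16.0 confirms the tab is gripped. Now I'll slide it towards the end block.

Request:
arm_command(linear=[[0.28,0,0],[0.56,0,0],[0.84,0,0],[1.12,0,0],[1.35,0,0]], twist=[[0,0,0],[0,0,0],[0,0,0],[0,0,0],[0,0,0]], claw=[255,255,255,255,255])

```text
time_s: 4.42
tool_pos: [563.8, 132.2, 84.4]
ee_rot: [2.519, 1.876, 0.001]
contact_force: [-2.4, -3.9, 4.3]
grip_width: 16.0
```

Run:
```python
from h import *
tgt(118,0,84)
```

```text
t 4.42 legTCP [111.3   2.   84.4] rot err deg [ 0. -0. -0.] F leg [-4.4  1.1  4.3] w 16.0 q [0.13 0.58 1.6  0.   0.96 0.42]
linear [0.134 0.039 0.007] twist [ 0.   -0.   -0.01]
```

Request:
arm_command(linear=[[0.05,0,0],[0.1,0,0],[0.14,0,0],[0.16,0,0],[0.16,0,0]], twist=[[0,0,0],[0,0,0],[0,0,0],[0,0,0],[0,0,0]], claw=[255,255,255,255,255])

```text
time_s: 5.05
tool_pos: [565.7, 138.5, 84.3]
ee_rot: [2.519, 1.876, -0.002]
contact_force: [-4.4, -14.9, 7.3]
grip_width: 15.8
```

Run:
```python
from h import *
tgt(118,0,84)
```

```text
t 5.05 legTCP [117.9   2.   84.3] rot err deg [ 0.   0.1 -0.1] F leg [-15.5  -0.    7.3] w 15.8 q [ 0.14  0.59  1.59 -0.    0.96  0.43]
linear [0.003 0.04  0.007] twist [ 0.    0.02 -0.01]
```

The force along the tube rose to 15.5 N at x = 117.9, which is contact with the end block. I'll confirm with a small extra push, then release.

Request:
arm_command(linear=[[0.03,0,0],[0.03,0,0]], twist=[[0,0,0],[0,0,0]], claw=[255,255])

```text
time_s: 5.3
tool_pos: [565.6, 138.6, 84.3]
ee_rot: [2.518, 1.875, -0.005]
contact_force: [-4.3, -15.6, 6.4]
grip_width: 15.9
```

Request:
arm_command(linear=[[0,0,0],[0,0,0],[0,0,0],[0,0,0],[0,0,0]], twist=[[0,0,0],[0,0,0],[0,0,0],[0,0,0],[0,0,0]], claw=[130,130,130,130,130])

```text
time_s: 5.92
tool_pos: [565.7, 138.6, 84.3]
ee_rot: [2.518, 1.875, -0.005]
contact_force: [0.1, 0.7, -0.4]
grip_width: 44.9
```

Run:
```python
from h import *
tgt(118,2,150)
tgt(-30,2,150)
```

```text
t 5.92 legTCP [118.    2.   84.3] rot err deg [-0.   0.2 -0.1] F leg [ 0.7  0.1 -0.4] w 44.9 q [ 0.14  0.59  1.59 -0.    0.97  0.43]
linear [-0.004 -0.    -1.314] twist [-0.    0.03 -0.01]
t 5.92 legTCP [118.    2.   84.3] rot err deg [-0.   0.2 -0.1] F leg [ 0.7  0.1 -0.4] w 44.9 q [ 0.14  0.59  1.59 -0.    0.97  0.43]
linear [-2.964  0.003 -1.303] twist [-0.    0.03 -0.01]
```

Request:
arm_command(linear=[[0,0,-0.6],[0,0,-1.3],[-0.9,0,-1.3],[-1.9,0,-1.3],[-2.96,0,-1.3]], twist=[[0,0,0],[0,0,0],[0,0,0],[0,0,0],[0,0,0]], claw=[130,130,100,70,70])

```text
time_s: 6.55
tool_pos: [522.9, -4.1, 150.0]
ee_rot: [2.517, 1.876, -0.004]
contact_force: [1.2, -0.0, 0.6]
grip_width: 66.0
```

Request:
arm_command(linear=[[0,0,0],[0,0,0]], twist=[[0,0,0],[0,0,0]], claw=[70,70])

```text
time_s: 6.8
tool_pos: [523.2, -3.9, 150.2]
ee_rot: [2.518, 1.875, -0.003]
contact_force: [-0.6, 0.2, 0.3]
grip_width: 66.4
```

Run:
```python
from h import *
tgt(-30,2,97)
c=camera("side");crop(c,190,130,350,250,5,"pics/s3.png")
d=camera("top");crop(d,180,140,340,240,5,"pics/t3.png")
```

```text
t 6.8 legTCP [-30.8   2.  150.2] rot err deg [ 0.   0.2 -0.1] F leg [0.  0.6 0.3] w 66.4 q [-0.12  0.43  1.67 -0.    1.04  0.17]
linear [ 0.019 -0.     1.063] twist [ 0.01  0.03 -0.01]
```

View pics/s3.png

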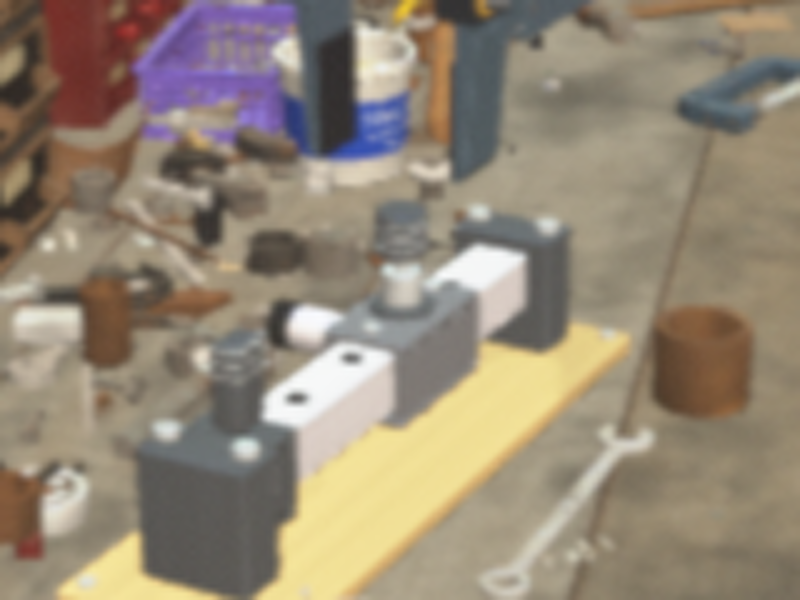

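View pics/t3.png

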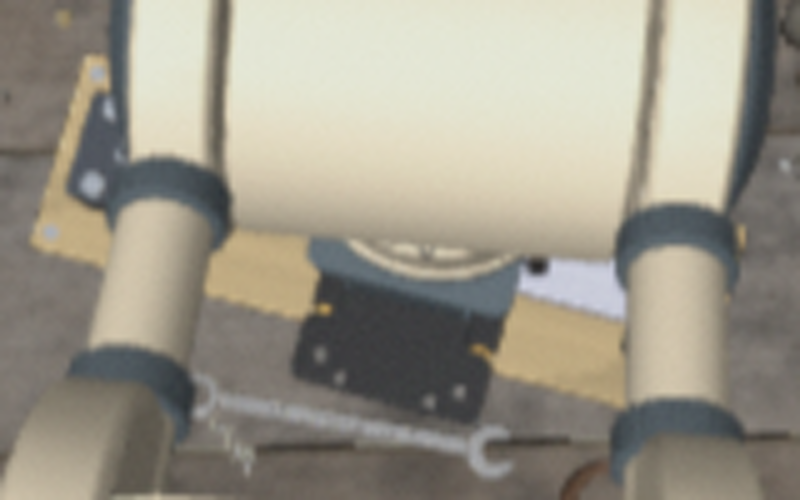

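The collar is now at the end block, near (238,400), and two holes are exposed. The section and knob, at about (402,240), are unmoved. I'll lower onto the knob.

Request:
arm_command(linear=[[0.02,0,0.5],[0.02,0,0.9],[0.02,0,1.05],[0.02,0,1.05],[0.02,0,1.05]], twist=[[0,0,0],[0,0,0],[0,0,0],[0,0,0],[0,0,0]], claw=[70,70,70,255,255], newtons=40)

```text
time_s: 7.52
tool_pos: [524.0, -2.2, 98.2]
ee_rot: [2.516, 1.877, -0.003]
contact_force: [0.0, 0.1, 0.0]
grip_width: 49.0
```

Request:
arm_command(linear=[[0,0,0],[0,0,0],[0,0,0],[0,0,0],[0,0,0]], twist=[[0,0,0],[0,0,0],[0,0,0],[0,0,0],[0,0,0]], claw=[255,255,255,255,255])

```text
time_s: 8.15
tool_pos: [523.9, -2.2, 98.1]
ee_rot: [2.516, 1.877, -0.003]
contact_force: [-1.6, 1.1, 0.1]
grip_width: 24.3
```

Run:
```python
from h import *
st()
```

```text
t 8.15 legTCP [-28.9   1.9  98.1] rot err deg [0.1 0.2 0.1] F leg [0.6 1.9 0.1] w 24.3 q [-0.12  0.5   1.72 -0.    0.91  0.18]
```

Request:
arm_command(linear=[[0,0,-0.06],[0,0,-0.12],[0,0,-0.18],[0,0,-0.24],[0,0,-0.24]], twist=[[0,0,0],[0,0,0],[0,0,0],[0,0,0],[0,0,0]], claw=[255,255,255,255,255])

```text
time_s: 8.78
tool_pos: [523.8, -2.1, 110.2]
ee_rot: [2.516, 1.877, -0.003]
contact_force: [0.9, 0.3, -8.0]
grip_width: 25.0
```

Run:
```python
from h import *
st()
c=camera("side");crop(c,190,130,350,250,5,"pics/s4.png")
```

```text
t 8.78 legTCP [-28.9   1.9 110.2] rot err deg [0.1 0.2 0.1] F leg [ 0.5 -0.7 -8. ] w 25.0 q [-0.12  0.49  1.71 -0.    0.94  0.18]
```

View pics/s4.png

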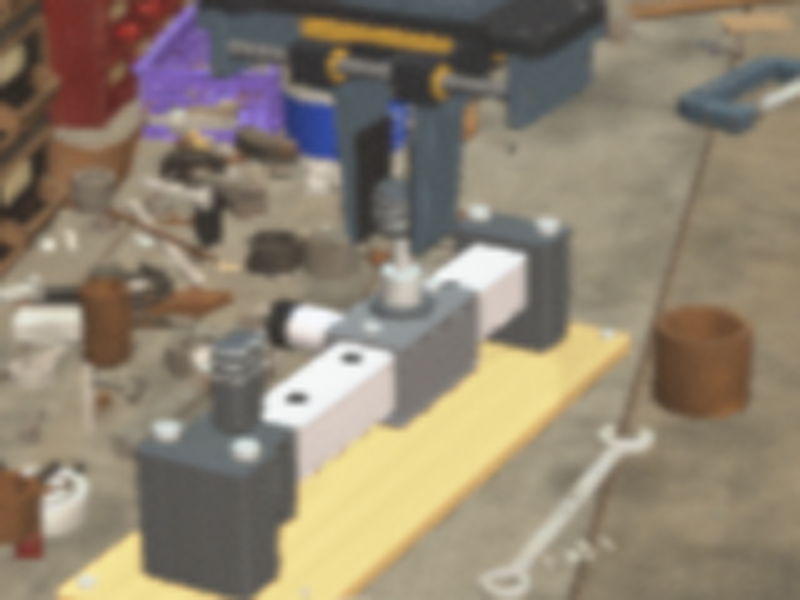

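The plunger is up: the stem shows at about (402,250), and the 8 N pull matches a lift of about 16 mm. Next I'll slide 50 mm.

Request:
arm_command(linear=[[0.2,0,0],[0.4,0,0],[0.6,0,0],[0.8,0,0],[0.95,0,0]], twist=[[0,0,0],[0,0,0],[0,0,0],[0,0,0],[0,0,0]], claw=[255,255,255,255,255])

```text
time_s: 9.45
tool_pos: [537.6, 44.2, 110.0]
ee_rot: [2.515, 1.878, -0.003]
contact_force: [1.2, -3.4, -6.8]
grip_width: 24.3
```

Run:
```python
from h import *
tgt(21.1,1.9,110.2)
c=camera("side");crop(c,190,130,350,250,5,"pics/s5.png")
```

```text
t 9.45 legTCP [ 19.5   1.9 110. ] rot err deg [0.1 0.2 0.1] F leg [-2.9 -2.1 -6.8] w 24.3 q [-0.03  0.5   1.68 -0.    0.96  0.26]
linear [ 0.033  0.    -0.005] twist [0.01 0.03 0.01]
```

View pics/s5.png

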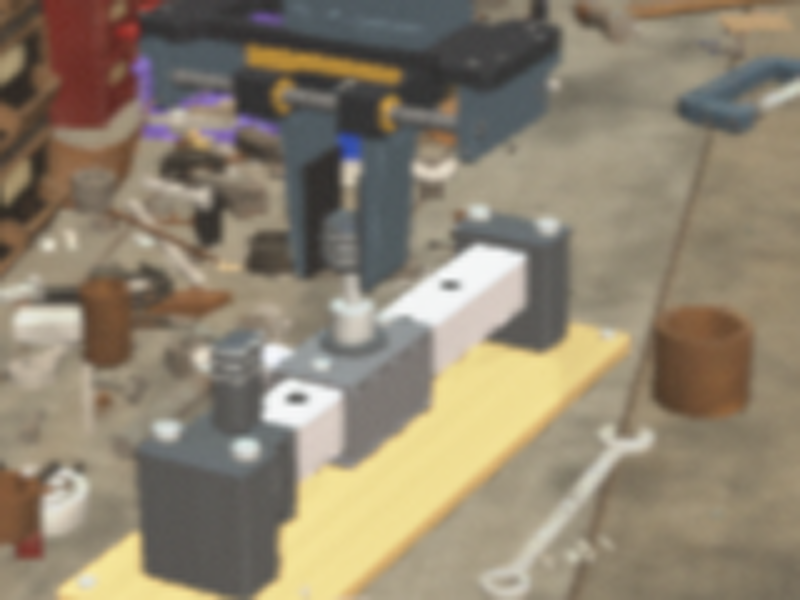

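The section has slid along with the knob, and I estimate 48.4 mm so far. I'll add 1.5 mm and then lower the pin, watching the force.

Request:
arm_command(linear=[[0.03,0,0],[0.03,0,0],[0.03,0,0.06],[0.03,0,0.12],[0.03,0,0.16]], twist=[[0,0,0],[0,0,0],[0,0,0],[0,0,0],[0,0,0]], claw=[255,255,255,255,255])

```text
time_s: 10.12
tool_pos: [538.3, 46.2, 101.9]
ee_rot: [2.516, 1.878, -0.002]
contact_force: [-0.2, 2.8, -1.7]
grip_width: 24.7
```

Run:
```python
from h import *
st()
```

```text
t 10.12 legTCP [ 21.6   1.9 101.9] rot err deg [0.1 0.1 0.1] F leg [ 2.6  1.  -1.7] w 24.7 q [-0.02  0.52  1.68 -0.    0.94  0.27]
```

The force is still a slight pull at lift ≈ 7.8, so the pin has entered the hole. I'll push it home.

Request:
arm_command(linear=[[-0.01,0,0.05],[-0.01,0,0.1],[-0.01,0,0.14],[-0.01,0,0.16],[-0.01,0,0.16]], twist=[[0,0,0],[0,0,0],[0,0,0],[0,0,0],[0,0,0]], claw=[255,255,255,255,255])

```text
time_s: 10.75
tool_pos: [538.2, 45.7, 94.4]
ee_rot: [2.515, 1.878, -0.001]
contact_force: [-4.0, 1.3, 12.7]
grip_width: 24.9
```

Run:
```python
from h import *
st()
```

```text
t 10.75 legTCP [21.1  1.8 94.4] rot err deg [0.1 0.1 0.1] F leg [ 0.1  4.2 12.7] w 24.9 q [-0.02  0.53  1.69 -0.    0.92  0.27]
```

Request:
arm_command(linear=[[0,0,0.03],[0,0,0.03],[0,0,0.03]], twist=[[0,0,0],[0,0,0],[0,0,0]], claw=[255,255,255])

```text
time_s: 11.12
tool_pos: [538.3, 45.7, 94.2]
ee_rot: [2.515, 1.877, -0.0]
contact_force: [-10.2, 2.2, 28.5]
grip_width: 24.8
```

Run:
```python
from h import *
st()
c=camera("side");crop(c,190,130,350,250,5,"pics/s6.png")
W=cloud(c)
L=np.stack([(W-O)@EX,(W-O)@EY,W[...,2]],-1)
# section top plane & collar x extents
m=(abs(L[...,1]+0)<25)&(abs(L[...,2]-74)<3)&(L[...,0]>-60)&(L[...,0]<100)
print("section top x",np.nanpercentile(L[m][:,0],[1,50,99]))
m=(abs(L[...,1])<12)&(L[...,2]>85)&(L[...,2]<118)&(L[...,0]>80)&(L[...,0]<140)
print("tab x",np.nanpercentile(L[m][:,0],[1,50,99]),"y",np.nanmean(L[m][:,1]))
```

```text
t 11.12 legTCP [21.1  1.7 94.2] rot err deg [0.2 0.1 0.1] F leg [-0.8 10.4 28.5] w 24.8 q [-0.02  0.53  1.69 -0.    0.92  0.27]
section top x [-17.74608457  35.61738739  62.6371604 ]
tab x [107.01482311 127.93054452 133.45355581] y 6.195963258772329
```

View pics/s6.png

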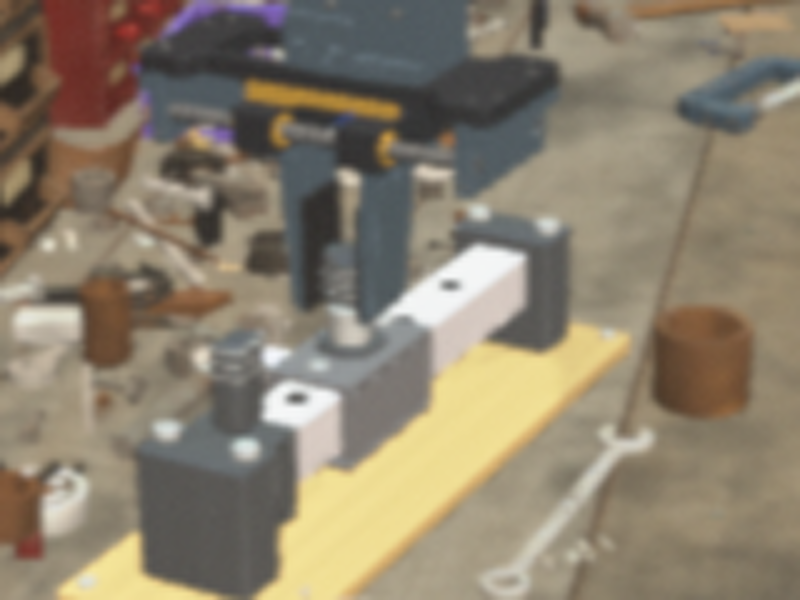

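The press reached 28.5 N, which confirms a hard stop at 94.2 (94.1 expected). I'll ease it to a moderate force.

Request:
arm_command(linear=[[0,0,0.016],[0,0,0.016],[0,0,0.016],[0,0,0.016]], twist=[[0,0,0],[0,0,0],[0,0,0],[0,0,0]], claw=[255,255,255,255])

```text
time_s: 11.68
tool_pos: [538.2, 45.7, 94.3]
ee_rot: [2.514, 1.877, 0.0]
contact_force: [-7.1, 2.1, 20.7]
grip_width: 24.7
```

Run:
```python
from h import *
st()
```

```text
t 11.68 legTCP [21.1  1.8 94.3] rot err deg [0.2 0.1 0.1] F leg [ 0.   7.4 20.7] w 24.7 q [-0.02  0.53  1.69 -0.    0.92  0.27]
```

Run:
```python
from h import *
c=camera("side");st()
print(robot.close_job());st()
```

```text
t 11.72 legTCP [21.1  1.8 94.3] rot err deg [0.2 0.1 0.1] F leg [-0.1  7.  20.6] w 24.7 q [-0.02  0.53  1.69 -0.    0.92  0.27]
the job is handed in; nothing more can be done
None
the job is handed in; nothing more can be done
```

The leg is one hole longer, and I handed the job in at 11.7 s with the knob still gripped and pushed down. I slid the collar to the end block, lifted the plunger about 12 mm from rest, slid the section 50 mm and pushed the pin home.

Last checks:
- **Collar:** it stopped at leg x ≈ 118 mm as expected, with about 15 N pushing back against 4 N while sliding. The later side view shows it still at the block.
- **Section:** the tool moved 50.0 mm along the tube. In the side view the sleeve spans about -18 to +63 mm, against -20 to 60 mm expected, which is roughly within calibration error.
- **Pin:** it hit a hard stop at a tool height of 94.3 mm, against 94.1 mm expected. A steady push of about 20 N remains; it briefly reached 28.5 N before I eased it.
- **Loose things:** the coupling looks unmoved in the side view. I did not measure the bearing or the chisel again, but nothing was moved near them.

Two small disagreements: the jaws read 24–25 mm on the 26 mm knob, and the grip centred about 2 mm to the leg's +y side of my board fit. Neither showed any slip. The camera estimate of the tab's position was muddied by the end block, so for the collar I relied on the force and the tool position.

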